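Line up the bucket teeth by size on the display board

ROBOT

A 6-joint arm with a two-finger parallel gripper is mounted at the origin on the work surface. World frame = base frame: x ahead of the robot, y to its left, z up, the work surface at z = 0. Lengths are in m, angles in rad, forces in N, time in s.
With the tool pointing down it reaches from about 0.25 to 0.725 m from the base axis. Payload 4 kg.
Tool frame: the origin (TCP) lies midway between the tips of the shut fingers; the grasp point (between the pads) lies 19 mm behind it; z points along the fingers, y is the direction in which the jaws open and shut (so a half turn about z gives the same grasp; the last joint's range is limited). The gripper opens to 85 mm and grips with 20 to 120 N. Pads are 22 mm wide; open, the fingers measure 114 mm over their backs; the gripper's body (76 mm by 85 mm) begins 54 mm behind the grasp point. The pads swing forward as they close: fully open they stand 13 mm farther back than shut.
Start: joints at [-1.135, 0.241, 0.005, 1.335, 0, 1.571], TCP at [0.211, -0.453, 0.231] pointing down, gripper open.
Joint ranges: [-2.72, 2.72], [-1.05, 1.87], [-1.09, 1.28], [-1.99, 2.15], [-1.42, 1.44], [-3.14, 3.14]. Speed limits (rad/s): [2.79, 2.79, 3.14, 3.14, 3.14, 3.14].

INTERFACE

Orientations are given as a rotation vector (axis times angle).
In Python, from rig import arm gives the robot as it stands.
- The arm moves only by the tool carry_out, never from a script. Its argument "plan" is a list of rows, each an object of numbers: "dx", "dy", "dz": the shift along the tool's x, y, z in m; "turn": the turn about the tool's z in rad; "grip": the opening, from 0 (shut) to 1 (fully open). A call has 1 to 12 rows; each row is the pose to reach, as a shift and turn from the pose commanded when the call began, along the tool's axes at that moment; what a row does not reach only later rows make up. A row lasts 1/12 s, in which the tool goes at most 41.7 mm and 7.16 degrees, less where a joint would pass 70% of its speed; a pose out of reach is approached as far as the arm can. A call with a gripper value outside its range is refused whole. The fingers move at their own pace and stop on an object; "grip_force" is the grip in N (left out, the last holds). Time passes only in rows, so rows that repeat a pose let the fingers close. It gives the time, the measured TCP pose, the force and the opening at its end, in the units of the state.
- arm.sense(): the state, without advancing time (a new reading comes with each control period).
- arm.snapshot(name): name is "side" or "top"; returns a dict with "image" (420x560x3 uint8, blue, green, red), "mtx" (3x3 intrinsics, pixels), "world_to_cam" (4x4, takes a point from world to camera coordinates). Camera axes: x right, y down, z forward; pixel columns grow to the right and rows downward; lengths in m; the calibration is good to about 2 mm. A picture is of the moment at which its call begins. There is no depth.
- arm.job_done(): hands the job in, once; it reports no verdict.
Trained networks look in the newest picture that a camera, given by its name, has taken for a name from the list of things; names that differ only in an ending like _2 or _b are one class to them, and where a whole thing is asked for, a point or a joint stands for the part that bears it (a point fixed in the world has none). Each returns a list of dicts, best first, with "confidence" (0 to 1); they miss things now and then, are a little off and sometimes report something else, mostly with a low value. They report only what shows in the picture. A call takes as long as a camera call. They do not tell look-alikes from the thing itself.
- arm.outline_of(camera, query): "pixels" (420x560 bool, what is visible of it) and "point" ([column, row] in pixels, amid what is visible of it).
- arm.place_of(camera, query): "point" ([column, row] in pixels: a listed point, or the origin of a listed thing).
The state is a dict: "clock": time; "joint_pos": joint angles; "joint_velocities": joint speeds; "joint_efforts": joint torques, N m; "tool_pos": TCP position; "tcp_rot": TCP orientation; "force": force on the tool from outside, world axes, zero at the start; "ft_torque": the same for the moment, N m; "width": finger opening in m.
Only numpy, scipy, OpenCV 4.12 (cv2) and the standard library are available. Lean on these libraries where they do the work, as an engineer would, in place of code of your own. Each camera call takes 0.05 s, during which the arm holds its last target. There are 200 camera calls.

TASK

Set out the four dark-red bucket teeth on the display board in order of size, standing upright, one centred on each black pad: the smallest on the pad next to the yellow end block, rising to the largest at the other end. Do not knock any tooth over, and leave the green bottle standing where it is.

Things in the scene. Friction and masses are not known exactly. Their poses are not given: they have to be found in the camera images.
- tooth_a: smallest of four dark-red bucket teeth, loose, upright on the bench between robot and board, chisel edge up: 55 mm tall, about 0.25 kg; 32 mm wide along x between flat parallel full-height sides (dark pin hole low down): grip across these from above; along y 32 mm thick over the lower 42 % of its height, then a wedge tapering to 10 mm at the top. Origin: centre of the underside, z up.
- tooth_b: second smallest of four dark-red bucket teeth, loose, upright on the bench between robot and board, chisel edge up: 75 mm tall, about 0.4 kg; 38 mm wide along x between flat parallel full-height sides (dark pin hole low down): grip across these from above; along y 37 mm thick over the lower 42 % of its height, then a wedge tapering to 10 mm at the top. Origin: centre of the underside, z up.
- tooth_c: second largest of four dark-red bucket teeth, loose, upright on the bench between robot and board, chisel edge up: 95 mm tall, about 0.6 kg; 44 mm wide along x between flat parallel full-height sides (dark pin hole low down): grip across these from above; along y 42 mm thick over the lower 42 % of its height, then a wedge tapering to 10 mm at the top. Origin: centre of the underside, z up.
- tooth_d: largest of four dark-red bucket teeth, loose, upright on the bench between robot and board, chisel edge up: 115 mm tall, about 0.85 kg; 50 mm wide along x between flat parallel full-height sides (dark pin hole low down): grip across these from above; along y 47 mm thick over the lower 42 % of its height, then a wedge tapering to 10 mm at the top. Origin: centre of the underside, z up.
- pad_1: black rubber pad, 66 (x) x 62 (y) x 4 mm, tiny white centre dot, fixed on the 100 x 380 x 12 mm plywood board; number 1 of four from the robot's left (+y) to right. Origin: centre of its underside; its top is 4 mm above that, 16 mm above the bench. y runs along the row; neighbours are 75 mm apart.
- pad_2: black rubber pad, 66 (x) x 62 (y) x 4 mm, tiny white centre dot, fixed on the 100 x 380 x 12 mm plywood board; number 2 of four from the robot's left (+y) to right. Origin: centre of its underside; its top is 4 mm above that, 16 mm above the bench. y runs along the row; neighbours are 75 mm apart.
- pad_3: black rubber pad, 66 (x) x 62 (y) x 4 mm, tiny white centre dot, fixed on the 100 x 380 x 12 mm plywood board; number 3 of four from the robot's left (+y) to right. Origin: centre of its underside; its top is 4 mm above that, 16 mm above the bench. y runs along the row; neighbours are 75 mm apart.
- pad_4: black rubber pad, 66 (x) x 62 (y) x 4 mm, tiny white centre dot, fixed on the 100 x 380 x 12 mm plywood board; number 4 of four from the robot's left (+y) to right. Origin: centre of its underside; its top is 4 mm above that, 16 mm above the bench. y runs along the row; neighbours are 75 mm apart.
- yellow_end: yellow end block, 90 x 22 x 26 mm, fixed on the board at one end of the row, either end, 62 mm beyond the centre of the nearest pad; a black block of the same size stands at the other end. Origin: centre of its underside. It marks where the row begins.
- bottle: green glass bottle, loose, 58 mm diameter, 190 mm tall, standing on the bench to the left or right of the work; not to be disturbed. Origin: centre of its underside. A low grey steel casting (200 x 60 x 63 mm) lies on the other side.
There are look-alikes about, which are no part of the job. What is shaped like the tooth_d but purple is not meant. What is shaped like the tooth_c but purple is not meant.

How it is judged:
At the end, for the whole second after the job is handed in: Each tooth stands upright (within 0.1 rad) on its own pad, its centre within 13 mm of the pad's centre, smallest next to the yellow end block and rising in size to the far end; all released and at rest; the bottle upright and within 30 mm of where it stood (((horizontal distance between yellow_end and pad_1 below 0.1 m and horizontal distance between tooth_a and pad_1 below 0.013 m and z of tooth_a in the frame of pad_1 between 0 and 0.009 m and horizontal distance between tooth_b and pad_2 below 0.013 m and z of tooth_b in the frame of pad_2 between 0 and 0.009 m and horizontal distance between tooth_c and pad_3 below 0.013 m and z of tooth_c in the frame of pad_3 between 0 and 0.009 m and horizontal distance between tooth_d and pad_4 below 0.013 m and z of tooth_d in the frame of pad_4 between 0 and 0.009 m) or (horizontal distance between yellow_end and pad_4 below 0.1 m and horizontal distance between tooth_a and pad_4 below 0.013 m and z of tooth_a in the frame of pad_4 between 0 and 0.009 m and horizontal distance between tooth_b and pad_3 below 0.013 m and z of tooth_b in the frame of pad_3 between 0 and 0.009 m and horizontal distance between tooth_c and pad_2 below 0.013 m and z of tooth_c in the frame of pad_2 between 0 and 0.009 m and horizontal distance between tooth_d and pad_1 below 0.013 m and z of tooth_d in the frame of pad_1 between 0 and 0.009 m)) and angle between each of tooth_a, tooth_b, tooth_c, tooth_d, bottle's own z axis and vertical below 0.1 rad and linear speed of each of tooth_a, tooth_b, tooth_c, tooth_d below 0.02 m/s and angular speed of each of tooth_a, tooth_b, tooth_c, tooth_d below 0.2 rad/s and distance of bottle from where it was at the start of the episode below 0.03 m); the robot touches nothing.
It fails at once if a tooth was knocked over (angle between any of tooth_a, tooth_b, tooth_c, tooth_d's own z axis and vertical above 0.7 rad).
It fails at once if the bottle was knocked over or shifted (angle between bottle's own z axis and vertical above 0.5 rad or distance of bottle from where it was at the start of the episode above 0.03 m).
It also fails if it takes over 112 s, if anything falls off the work surface, if the arm or the gripper's body presses on something with over 40 N, if the wrist force passes 120 N, or if a joint passes its speed limit or range.

## Working session

There is one attempt and no reset: what is moved stays moved. The work goes in short steps, Python scripts to look and compute and a tool call to move; the robot and the scene stay as the last step left them, time stands still between calls to the robot, and variables do not carry over. Pictures are saved under pics/ and viewed, about 12 in all and at most 16, crops included, and the job is handed in when it is done.

Besides the shell and the picture viewer there is one more tool, called as name([rows], argument=value, ...), one row to a line, values as JSON. carry_out: Moves the arm, as the interface text tells. Its arguments: {"type":"object","properties":{"plan":{"type":"array"},"grip_force":{"type":"number"}},"required":["plan"]}

```bash
ls; mkdir -p pics
python3 - <<'E'
from rig import arm
import cv2
print(arm.sense())
for n in ("side","top"):
    s=arm.snapshot(n); cv2.imwrite(f"pics/{n}0.png",s["image"]); print(n,s["mtx"].tolist(),s["world_to_cam"].round(4).tolist())
    for q in ["tooth_a","pad_1","yellow_end","bottle"]:
        for d in arm.place_of(n,q): print(n,q,[round(float(v),1) for v in d["point"]],round(float(d["confidence"]),2))
E
```

```text
pics
{'clock': 0.0, 'joint_pos': array([-1.13501254e+00,  2.41391214e-01,  3.72189904e-03,  1.33520807e+00,
        4.38050246e-06,  1.57081652e+00]), 'joint_velocities': array([ 0.00086755,  0.00069192,  0.00123111,  0.00099077, -0.00026881,
        0.00105652]), 'joint_efforts': array([-4.31129547e-04, -3.72314179e+01,  2.52409887e+01,  1.70490006e-02,
       -9.70706992e-05, -1.01385558e-05]), 'tool_pos': array([ 0.21079301, -0.45269205,  0.23042295]), 'tcp_rot': array([-3.06533279e+00, -6.78653470e-01,  6.99507971e-04]), 'force': array([-0.79624786,  0.01073337,  0.47760536]), 'ft_torque': array([-0.03914402,  0.01268875, -0.04827745]), 'width': 0.08547437594259617}
side [[381.5485477375902, 0.0, 279.3080588814749], [0.0, 381.5485477375902, 203.81248216635962], [0.0, 0.0, 1.0]] [[-0.8954, -0.4448, 0.0207, 0.4559], [-0.307, 0.5828, -0.7524, 0.1805], [0.3226, -0.6801, -0.6583, 0.6792], [0.0, 0.0, 0.0, 1.0]]
side tooth_a [220.7, 346.3] 0.98
side tooth_a [295.5, 238.3] 0.86
side tooth_a [251.7, 290.0] 0.74
side tooth_a [337.4, 168.9] 0.66
side tooth_a [347.2, 226.0] 0.61
side tooth_a [300.6, 211.6] 0.59
side pad_1 [236.2, 187.7] 0.82
side pad_1 [246.7, 167.3] 0.78
side pad_1 [258.9, 153.8] 0.72
side pad_1 [219.4, 206.6] 0.55
side yellow_end [208.2, 226.8] 0.76
side bottle [134.7, 369.6] 0.81
top [[447.52447913796976, 0.0, 280.58894430075316], [0.0, 447.52447913796976, 203.00483316386578], [0.0, 0.0, 1.0]] [[0.0209, -0.9994, 0.0287, -0.0329], [-0.9837, -0.0257, -0.1779, 0.5415], [0.1786, -0.0245, -0.9836, 0.9731], [0.0, 0.0, 0.0, 1.0]]
top tooth_a [136.2, 237.4] 0.96
top tooth_a [283.6, 281.4] 0.68
top tooth_a [293.9, 232.6] 0.61
top tooth_a [360.1, 244.8] 0.59
top tooth_a [250.6, 244.7] 0.58
top tooth_a [185.9, 239.0] 0.56
top pad_1 [345.3, 158.6] 0.89
top pad_1 [253.2, 166.7] 0.76
top pad_1 [314.5, 163.6] 0.64
top yellow_end [227.3, 173.8] 0.75
top bottle [101.0, 198.4] 0.58
```

```bash
cat > h.py <<'E'
from rig import arm
import cv2, numpy as np
def back(s,uv,z):
    K=s["mtx"];T=s["world_to_cam"];R=T[:3,:3];c=-R.T@T[:3,3]
    d=R.T@np.linalg.solve(K,[uv[0],uv[1],1]); return c+d*(z-c[2])/d[2]
E
python3 - <<'E'
from h import *
ims=[]
for n in ("side","top"):
    s=arm.snapshot(n)
    for q,z in [("tooth_a",0),("pad_1",.012),("yellow_end",.012),("bottle",0)]:
        for d in arm.place_of(n,q): print(n,q,np.round(d["point"]),back(s,d["point"],z)[:2].round(4),round(float(d["confidence"]),2))
E
```

```text
side tooth_a [297. 209.] [ 0.4838 -0.0364] 0.96
side tooth_a [346. 224.] [ 0.3678 -0.0414] 0.85
side tooth_a [249. 288.] [0.4698 0.2016] 0.81
side tooth_a [335. 167.] [ 0.4617 -0.2295] 0.72
side tooth_a [294. 240.] [0.4479 0.0529] 0.68
side tooth_a [219. 343.] [0.4609 0.3161] 0.67
side pad_1 [221. 208.] [0.6267 0.0505] 0.8
side pad_1 [236. 186.] [ 0.637  -0.0298] 0.76
side pad_1 [246. 170.] [ 0.6488 -0.0945] 0.66
side pad_1 [257. 151.] [ 0.6682 -0.1841] 0.55
side pad_1 [299. 210.] [ 0.4732 -0.0235] 0.47
side yellow_end [210. 224.] [0.6198 0.1058] 0.84
side bottle [133. 370.] [0.552 0.412] 0.82
top tooth_a [286. 280.] [ 0.3698 -0.0376] 0.9
top tooth_a [251. 244.] [0.4513 0.0464] 0.8
top tooth_a [360. 247.] [ 0.4505 -0.2127] 0.61
top tooth_a [288. 234.] [ 0.4777 -0.0415] 0.58
top tooth_a [185. 235.] [0.4688 0.2012] 0.56
top tooth_a [140. 238.] [0.4581 0.3059] 0.56
top pad_1 [252. 169.] [0.6299 0.0491] 0.84
top pad_1 [282. 165.] [ 0.6428 -0.0218] 0.78
top pad_1 [346. 157.] [ 0.6666 -0.1773] 0.78
top pad_1 [316. 164.] [ 0.6472 -0.1045] 0.75
top yellow_end [225. 173.] [0.6187 0.1134] 0.76
top bottle [101. 196.] [0.5566 0.4051] 0.59
```

View pics/top0.png

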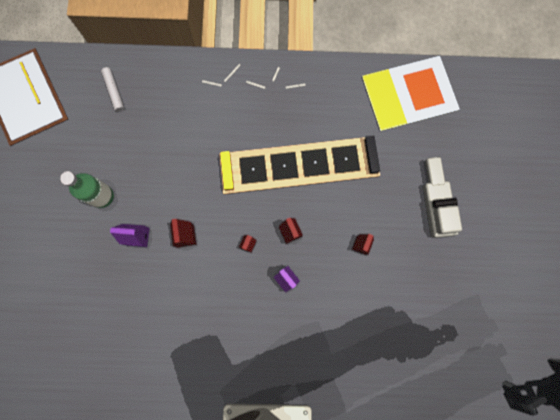

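View pics/side0.png

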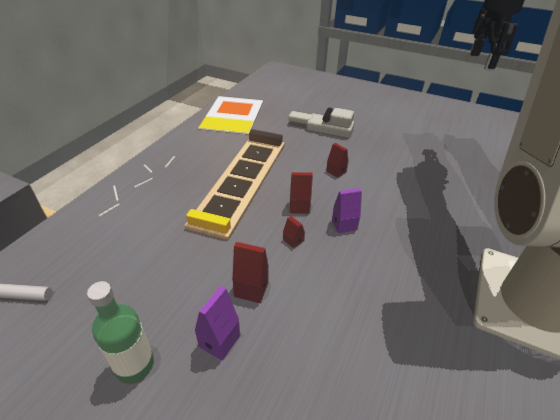

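Four red teeth show in the top view: d at (183,233), a at (248,243), c at (290,230) and b at (363,244). The purple pieces are at (130,235) and (287,278). The yellow block is at the left end (+y), so pad_1 takes tooth_a. Next I fit model silhouettes in both views to get position and yaw.

```bash
cat >> h.py <<'E'
from scipy.optimize import minimize
from scipy.spatial.transform import Rotation
DIM=dict(a=(.055,.032,.032),b=(.075,.038,.037),c=(.095,.044,.042),d=(.115,.050,.047))
def tooth(k):
    h,w,t=DIM[k]
    return np.array([[sx*w/2,sy*y/2,z] for sx in(-1,1) for sy in(-1,1) for y,z in((t,0),(t,.42*h),(.01,h))])
def proj(s,P):
    T=s["world_to_cam"];p=(P@T[:3,:3].T+T[:3,3])@s["mtx"].T
    return p[:,:2]/p[:,2:]
def place(P,v,z0=0):
    c,n=np.cos(v[2]),np.sin(v[2]); return P@np.array([[c,-n,0],[n,c,0],[0,0,1]]).T+[v[0],v[1],z0]
def hullmask(s,P,m=None):
    m=np.zeros((420,560),np.uint8) if m is None else m
    q=cv2.convexHull(proj(s,P).astype(np.float32))
    cv2.fillConvexPoly(m,np.round(q*16+0).astype(np.int32),255,cv2.LINE_AA,4); return m
def red(s):
    h=cv2.cvtColor(s["image"],cv2.COLOR_BGR2HSV); b=s["image"].astype(int)
    return ((b[...,2]>25)&(b[...,2]>1.7*b[...,1])&(b[...,2]>1.7*b[...,0])).astype(float)
def fit(S,masks,polys,v0,z0,yaws,r=70):
    def cost(v):
        c=0
        for s,M in zip(S,masks):
            m=np.zeros((420,560),np.uint8)
            for P in polys: hullmask(s,place(P,v,z0),m)
            u=proj(s,np.array([[v0[0],v0[1],z0+.03]]))[0].astype(int)
            y,x=max(u[1]-r,0),max(u[0]-r,0); sl=np.s_[y:u[1]+r,x:u[0]+r]
            a=m[sl]/255.;b=M[sl]; c+=1-np.minimum(a,b).sum()/(np.maximum(a,b).sum()+1e-9)
        return c/len(S)
    best=None
    for y in yaws:
        X=np.array([v0[0],v0[1],y]); sx=np.array([X]+[X+d for d in np.diag([.01,.01,.25])])
        o=minimize(cost,X,method="Nelder-Mead",options=dict(initial_simplex=sx,xatol=1e-4,fatol=1e-4))
        if best is None or o.fun<best.fun: best=o
    return best
def fit_tooth(S,k,v0,z0=0,r=35,yaws=(-1.2,-.6,0,.6,1.2)):
    return fit(S,[red(s) for s in S],[tooth(k)],v0,z0,yaws,r)
def go(x,y,z,jaw=None):
    """print shift for TCP at x,y,z, with jaw axis (tool y) at world angle jaw mod pi"""
    st=arm.sense();R=Rotation.from_rotvec(st["tcp_rot"]).as_matrix()
    d=R.T@(np.array([x,y,z])-st["tool_pos"]); t=0
    if jaw is not None:
        cur=np.arctan2(R[1,1],R[0,1]); t=-((jaw-cur+np.pi/2)%np.pi-np.pi/2)  # tool z is down
    print("d",d.round(4),"turn %.3f (or %.3f)"%(t,t-np.sign(t)*np.pi),"tcp",st["tool_pos"].round(4),"j1,j6",st["joint_pos"][[0,5]].round(2),"w %.4f"%st["width"],"F",st["force"].round(1),"t %.1f"%st["clock"])
E
python3 - <<'E'
from h import *
S=[arm.snapshot(n) for n in("side","top")]
for k,v in dict(a=(.45,.049),b=(.456,-.22),c=(.48,-.04),d=(.469,.201)).items():
    o=fit_tooth(S,k,v); print(k,o.x.round(4),round(o.fun,3), [fit_tooth([s],k,v).x.round(3).tolist() for s in S])
# pads: white-plywood black pads, joint fit
pad=np.array([[x,y,z] for x in(-.033,.033) for y in(-.031,.031) for z in(0,.004)])
pads=[pad+[0,o,0] for o in(.1125,.0375,-.0375,-.1125)]
for ss in (S,S[1:],S[:1]):
    M=[(s["image"].max(2)<45).astype(float) for s in ss]
    o=fit(ss,M,pads,(.646,-.065),.012,(.0,.2),70); print("board",o.x.round(4),round(o.fun,3))
    print([place(np.array([[0,q,0]]),o.x)[0,:2].round(4).tolist() for q in(.1125,.0375,-.0375,-.1125)])
go(.45,.049,.25,0)
E
```

```text
a [ 0.4508  0.0543 -0.6894] 0.506 [[0.456, 0.044, -0.936], [0.452, 0.055, -0.744]]
b [ 0.4553 -0.2153  0.0891] 0.334 [[0.455, -0.214, 0.072], [0.455, -0.215, 0.065]]
c [ 0.4817 -0.0459  0.4034] 0.327 [[0.482, -0.047, 0.401], [0.481, -0.045, 0.713]]
d [0.4672 0.201  0.3548] 0.192 [[0.468, 0.199, 0.377], [0.467, 0.203, -0.084]]
board [ 0.6467 -0.0653  0.1592] 0.989
[[0.6288, 0.0458], [0.6407, -0.0282], [0.6526, -0.1023], [0.6645, -0.1763]]
board [ 0.6467 -0.0653  0.1592] 0.979
[[0.6288, 0.0458], [0.6407, -0.0282], [0.6526, -0.1023], [0.6645, -0.1763]]
board [ 0.646 -0.065  0.   ] 1.0
[[0.646, 0.0475], [0.646, -0.0275], [0.646, -0.1025], [0.646, -0.1775]]
d [ 0.4286 -0.3544 -0.0187] turn -1.135 (or 2.007) tcp [ 0.2111 -0.4532  0.2313] j1,j6 [-1.13  1.57] w 0.0853 F [ 0.3 -0.8  0.5] t 1.1
```

Run:
```python
from h import *
S=[arm.snapshot(n) for n in("side","top")]
s=S[1];im=s["image"]
c=cv2.resize(im[130:270,150:390],None,fx=3.3,fy=3.3,interpolation=cv2.INTER_CUBIC)
cv2.imwrite("pics/topz.png",c)
s2=S[0]; c=cv2.resize(s2["image"][130:310,190:370],None,fx=3.3,fy=3.3,interpolation=cv2.INTER_CUBIC);cv2.imwrite("pics/sidez.png",c)
for s,pts in((S[1],[(248,243),(244,241),(253,245),(290,230),(253,180),(262,165),(285,170),(305,250)]),(S[0],[(294,232),(290,235),(299,240),(250,270),(247,295),(221,210),(270,240)])):
    print([s["image"][v,u].tolist() for u,v in pts])
```

```text
[[64, 67, 153], [40, 44, 103], [22, 25, 76], [32, 32, 79], [48, 48, 44], [51, 54, 54], [52, 51, 54], [121, 115, 117]]
[[40, 41, 81], [40, 42, 81], [38, 38, 43], [40, 41, 81], [40, 37, 70], [61, 71, 80], [125, 123, 129]]
```

View pics/topz.png

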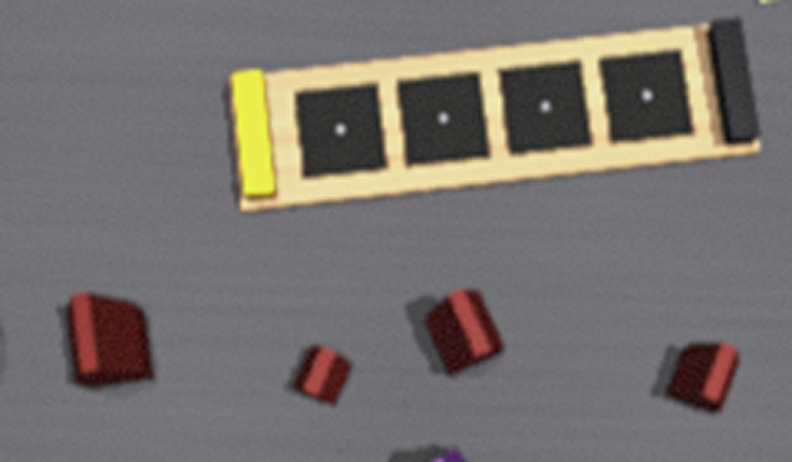

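View pics/sidez.png

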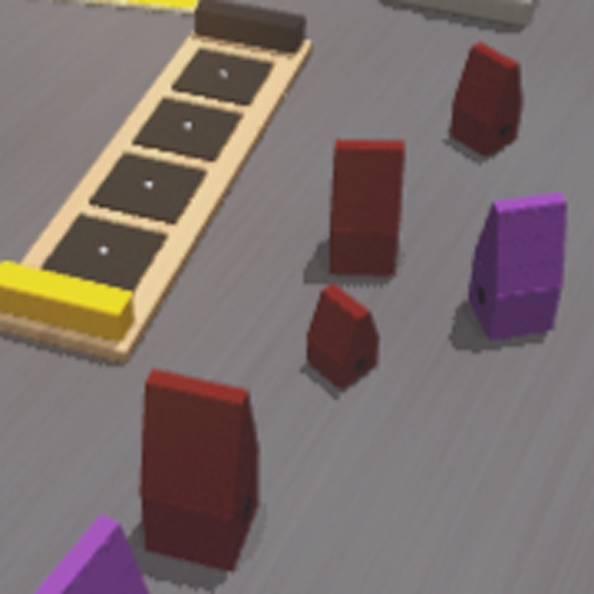

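```bash
cat >> h.py <<'E'
def red(s):
    b=cv2.GaussianBlur(s["image"],(0,0),.8).astype(float)
    return np.clip(((b[...,2]/(np.maximum(b[...,1],b[...,0])+1))-1.2)/.4,0,1)
E
python3 - <<'E'
from h import *
S=[arm.snapshot(n) for n in("side","top")]
Y0=(-.8,-.5,-.2,.1,.4,.7)
for k,v in dict(a=(.45,.049),b=(.456,-.215),c=(.481,-.045),d=(.467,.201)).items():
    o=fit_tooth(S,k,v,yaws=Y0,r=(30 if k in'ab' else 50 if k=='d' else 32)); print(k,o.x.round(4),round(o.fun,3), [fit_tooth([s],k,v,yaws=Y0,r=30).x.round(3).tolist() for s in S])
    for s in S: cv2.polylines(s["image"],[np.round(cv2.convexHull(proj(s,place(tooth(k),o.x)).astype(np.float32))*16).astype(np.int32)],True,(0,255,255),1,cv2.LINE_AA,4)
for j,pts in((1,[(253.0,169.1),(284.2,165.8),(315.2,162.1),(346.1,158.8)]),(0,[(190+u/3.3,130+v/3.3) for u,v in((103,250),(148,184),(187,125),(223,73))])):
    print([back(S[j],p,.016)[:2].round(4).tolist() for p in pts])
z=[cv2.resize(S[1]["image"][200:270,165:385],None,fx=3.6,fy=3.6),cv2.resize(S[0]["image"][135:310,160:380],None,fx=1.8,fy=1.8)]
z[1]=cv2.copyMakeBorder(z[1],0,0,0,z[0].shape[1]-z[1].shape[1],0)
cv2.imwrite("pics/ov.png",np.vstack(z))
E
```

```text
a [ 0.4508  0.0538 -0.6899] 0.355 [[0.451, 0.053, -0.663], [0.452, 0.055, -0.648]]
b [ 0.4553 -0.2165  0.0858] 0.257 [[0.455, -0.215, 0.077], [0.455, -0.215, 0.018]]
c [ 0.4818 -0.0457  0.4037] 0.224 [[0.482, -0.046, 0.393], [0.481, -0.045, 0.661]]
d [0.4669 0.201  0.3474] 0.195 [[0.468, 0.198, 0.361], [0.467, 0.202, 0.002]]
[[0.6287, 0.0466], [0.6389, -0.0278], [0.6503, -0.1022], [0.6607, -0.1768]]
[[0.6278, 0.0489], [0.6382, -0.0253], [0.6496, -0.0999], [0.6597, -0.1741]]
```

View pics/ov.png

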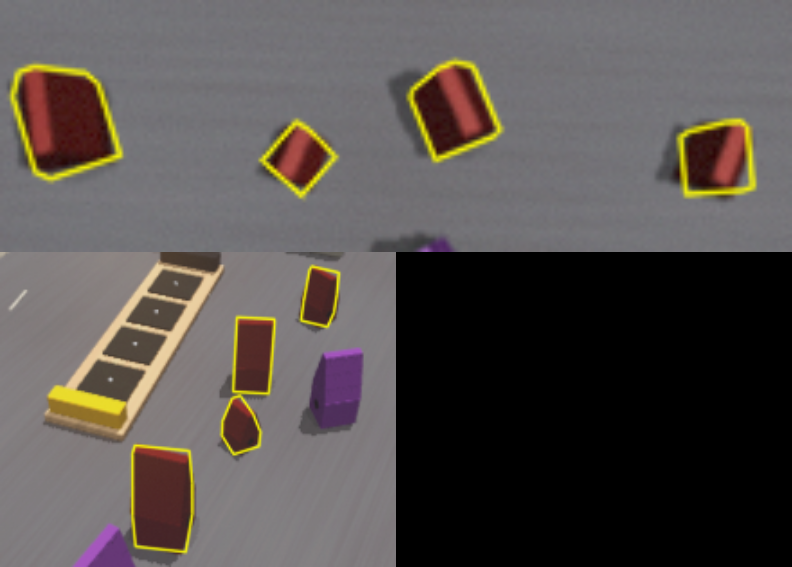

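```bash
cat >> h.py <<'E'
def strip(s,k,v,z0=0):
    """centre and yaw from the bright top land in the top view"""
    h,w,t=DIM[k]; b=cv2.resize(s["image"],None,fx=4,fy=4,interpolation=cv2.INTER_CUBIC)
    b=cv2.GaussianBlur(b,(0,0),2).astype(float)
    u=proj(s,np.array([[v[0],v[1],z0+h]]))[0]; r=22
    m=((b[...,2]>105)&(b[...,2]>1.6*b[...,1])&(b[...,2]>1.6*b[...,0])).astype(np.uint8)
    g=np.zeros_like(m); cv2.circle(g,tuple(int(q*4) for q in u),r*4,1,-1); m&=g
    n,L,st,_=cv2.connectedComponentsWithStats(m); i=1+st[1:,4].argmax()
    ys,xs=np.nonzero(L==i)
    P=np.array([back(s,((x-1.5)/4,(y-1.5)/4),z0+h)[:2] for x,y in zip(xs,ys)])
    c=P.mean(0); e,V=np.linalg.eigh(np.cov((P-c).T)); d=V[:,1]*np.sign(V[0,1])
    return c.round(4),round(float(np.arctan2(d[1],d[0])),3),(np.sqrt(12*e)*1000).round(1)
E
python3 - <<'E'
from h import *
s=arm.snapshot("top")
for k,v in dict(a=(.45,.049),b=(.456,-.215),c=(.481,-.045),d=(.467,.201)).items(): print(k,*strip(s,k,v))
go(.455,-.215,.25,0)
E
```

```text
a [0.4506 0.0541] -0.382 [12.2 31.7]
b [ 0.4544 -0.2133] -0.361 [12.  37.5]
c [ 0.4811 -0.045 ] 0.441 [11.9 43.8]
d [0.4662 0.201 ] 0.187 [11.  49.2]
d [ 0.3217 -0.113  -0.0187] turn -1.135 (or 2.007) tcp [ 0.2111 -0.4533  0.2313] j1,j6 [-1.13  1.57] w 0.0854 F [-0.6  0.  -0.4] t 1.4
```

Run:
```python
from h import *
go(.4506,.0541,.14,-.382)
```

```text
d [ 0.4313 -0.3588  0.0913] turn -0.753 (or 2.389) tcp [ 0.2111 -0.4533  0.2313] j1,j6 [-1.13  1.57] w 0.0854 F [-0.6  0.  -0.4] t 1.4
```

carry_out([
  {"dx": 0.0359,"dy": -0.0299,"dz": 0.0,"turn": -0.08,"grip": 1},
  {"dx": 0.0719,"dy": -0.0598,"dz": 0.0,"turn": -0.16},
  {"dx": 0.1078,"dy": -0.0897,"dz": 0.0,"turn": -0.24},
  {"dx": 0.1438,"dy": -0.1196,"dz": 0.0,"turn": -0.32},
  {"dx": 0.1797,"dy": -0.1495,"dz": 0.0,"turn": -0.4},
  {"dx": 0.2157,"dy": -0.1794,"dz": 0.0,"turn": -0.48},
  {"dx": 0.2516,"dy": -0.2093,"dz": 0.01,"turn": -0.56},
  {"dx": 0.2875,"dy": -0.2392,"dz": 0.02,"turn": -0.64},
  {"dx": 0.3235,"dy": -0.2691,"dz": 0.03,"turn": -0.7},
  {"dx": 0.36,"dy": -0.299,"dz": 0.04,"turn": -0.753},
  {"dx": 0.4,"dy": -0.33,"dz": 0.05,"turn": -0.753},
  {"dx": 0.4313,"dy": -0.3588,"dz": 0.06,"turn": -0.753},
])

```text
invalid input at $.plan[1]: expected keys dx, dy, dz, turn, grip
```

Run:
```python
from h import *
go(.4506,.0541,.018,-.382)
```

```text
d [ 0.4313 -0.3588  0.2133] turn -0.753 (or 2.389) tcp [ 0.2111 -0.4533  0.2313] j1,j6 [-1.13  1.57] w 0.0854 F [-0.6  0.  -0.4] t 1.4
```

carry_out([
  {"dx": 0.216,"dy": -0.18,"dz": 0.0,"turn": -0.4,"grip": 1},
  {"dx": 0.216,"dy": -0.18,"dz": 0.0,"turn": -0.4,"grip": 1},
  {"dx": 0.216,"dy": -0.18,"dz": 0.0,"turn": -0.4,"grip": 1},
  {"dx": 0.216,"dy": -0.18,"dz": 0.0,"turn": -0.4,"grip": 1},
  {"dx": 0.216,"dy": -0.18,"dz": 0.0,"turn": -0.4,"grip": 1},
  {"dx": 0.216,"dy": -0.18,"dz": 0.0,"turn": -0.4,"grip": 1},
  {"dx": 0.431,"dy": -0.359,"dz": 0.06,"turn": -0.753,"grip": 1},
  {"dx": 0.431,"dy": -0.359,"dz": 0.06,"turn": -0.753,"grip": 1},
  {"dx": 0.431,"dy": -0.359,"dz": 0.06,"turn": -0.753,"grip": 1},
  {"dx": 0.431,"dy": -0.359,"dz": 0.06,"turn": -0.753,"grip": 1},
  {"dx": 0.431,"dy": -0.359,"dz": 0.06,"turn": -0.753,"grip": 1},
  {"dx": 0.431,"dy": -0.359,"dz": 0.06,"turn": -0.753,"grip": 1},
])

```text
clock: 2.35
tool_pos: [0.4229, -0.003, 0.1839]
tcp_rot: [2.602, 1.759, 0.001]
force: [0.9, -0.3, 1.2]
width: 0.0856
```

Run:
```python
from h import *
go(.4506,.0541,.018,-.382)
```

```text
d [0.0633 0.0042 0.166 ] turn 0.000 (or -3.141) tcp [ 0.4229 -0.003   0.1839] j1,j6 [-0.01  1.95] w 0.0856 F [ 0.9 -0.3  1.2] t 2.4
```

carry_out([
  {"dx": 0.0633,"dy": 0.0042,"dz": 0.02,"turn": 0,"grip": 1},
  {"dx": 0.0633,"dy": 0.0042,"dz": 0.05,"turn": 0,"grip": 1},
  {"dx": 0.0633,"dy": 0.0042,"dz": 0.08,"turn": 0,"grip": 1},
  {"dx": 0.0633,"dy": 0.0042,"dz": 0.09,"turn": 0,"grip": 1},
  {"dx": 0.0633,"dy": 0.0042,"dz": 0.09,"turn": 0,"grip": 1},
])

```text
clock: 2.77
tool_pos: [0.447, 0.0525, 0.0907]
tcp_rot: [-2.598, -1.76, 0.01]
force: [-0.5, -0.1, 0.3]
width: 0.0857
```

Run:
```python
from h import *
go(.4506,.0541,.018,-.382)
```

```text
d [0.0031 0.0032 0.0727] turn 0.002 (or -3.140) tcp [0.447  0.0525 0.0907] j1,j6 [0.12 2.07] w 0.0857 F [-0.5 -0.1  0.3] t 2.8
```

carry_out([
  {"dx": 0,"dy": 0,"dz": 0.0,"turn": 0,"grip": 1},
  {"dx": 0,"dy": 0,"dz": 0.0,"turn": 0,"grip": 1},
  {"dx": 0,"dy": 0,"dz": 0,"turn": 0,"grip": 1},
])

```text
clock: 3.02
tool_pos: [0.4512, 0.0519, 0.0955]
tcp_rot: [2.602, 1.757, 0.005]
force: [0.8, -1.2, -0.3]
width: 0.0851
```

Run:
```python
from h import *
go(.4506,.0541,.018,-.382)
```

```text
d [ 0.0017 -0.0016  0.0775] turn -0.001 (or 3.141) tcp [0.4512 0.0519 0.0955] j1,j6 [0.11 2.07] w 0.0851 F [ 0.8 -1.2 -0.3] t 3.0
```

carry_out([
  {"dx": 0.0017,"dy": -0.0016,"dz": 0.02,"turn": 0,"grip": 1},
  {"dx": 0.0017,"dy": -0.0016,"dz": 0.045,"turn": 0,"grip": 1},
  {"dx": 0.0017,"dy": -0.0016,"dz": 0.065,"turn": 0,"grip": 1},
  {"dx": 0.0017,"dy": -0.0016,"dz": 0.0775,"turn": 0,"grip": 1},
  {"dx": 0.0017,"dy": -0.0016,"dz": 0.0775,"turn": 0,"grip": 1},
  {"dx": 0.0017,"dy": -0.0016,"dz": 0.0775,"turn": 0,"grip": 0.6},
  {"dx": 0.0017,"dy": -0.0016,"dz": 0.0775,"turn": 0,"grip": 0.5},
  {"dx": 0.0017,"dy": -0.0016,"dz": 0.0775,"turn": 0,"grip": 0.4},
  {"dx": 0.0017,"dy": -0.0016,"dz": 0.0775,"turn": 0,"grip": 0.3},
  {"dx": 0.0017,"dy": -0.0016,"dz": 0.0775,"turn": 0,"grip": 0.2},
  {"dx": 0.0017,"dy": -0.0016,"dz": 0.0775,"turn": 0,"grip": 0.2},
  {"dx": 0.0017,"dy": -0.0016,"dz": 0.0775,"turn": 0,"grip": 0.2},
], grip_force=50)

```text
clock: 4.02
tool_pos: [0.4499, 0.0544, 0.0177]
tcp_rot: [2.602, 1.759, 0.003]
force: [-1.0, 0.7, 6.2]
width: 0.0313
```

Run:
```python
from h import *
go(.628,.0475,.12,.143)
```

```text
d [ 0.0601  0.1681 -0.1019] turn -0.525 (or 2.617) tcp [0.4499 0.0544 0.0177] j1,j6 [0.12 2.07] w 0.0313 F [-1.   0.7  6.2] t 4.0
```

carry_out([
  {"dx": 0,"dy": 0,"dz": -0.03,"turn": 0,"grip": 0.2},
  {"dx": 0,"dy": 0,"dz": -0.07,"turn": 0,"grip": 0.2},
  {"dx": 0.0,"dy": 0.0,"dz": -0.1,"turn": 0,"grip": 0.2},
  {"dx": 0.012,"dy": 0.034,"dz": -0.1,"turn": -0.1,"grip": 0.2},
  {"dx": 0.024,"dy": 0.068,"dz": -0.1,"turn": -0.2,"grip": 0.2},
  {"dx": 0.036,"dy": 0.102,"dz": -0.1,"turn": -0.3,"grip": 0.2},
  {"dx": 0.048,"dy": 0.135,"dz": -0.1,"turn": -0.4,"grip": 0.2},
  {"dx": 0.06,"dy": 0.168,"dz": -0.1,"turn": -0.525,"grip": 0.2},
  {"dx": 0.06,"dy": 0.168,"dz": -0.1,"turn": -0.525,"grip": 0.2},
  {"dx": 0.06,"dy": 0.168,"dz": -0.1,"turn": -0.525,"grip": 0.2},
  {"dx": 0.06,"dy": 0.168,"dz": -0.1,"turn": -0.525,"grip": 0.2},
  {"dx": 0.06,"dy": 0.168,"dz": -0.1,"turn": -0.525,"grip": 0.2},
])

```text
clock: 5.02
tool_pos: [0.6257, 0.0473, 0.1162]
tcp_rot: [-2.057, -2.373, 0.002]
force: [0.3, 0.2, -0.7]
width: 0.0314
```

Run:
```python
from h import *
go(.628,.0475,.035,.143)
for n in("side","top"):
    s=arm.snapshot(n); cv2.imwrite(f"pics/{n}1.png",s["image"][:,100:480])
a,b=[cv2.imread(f"pics/{n}1.png") for n in("side","top")]
cv2.imwrite("pics/p1.png",np.hstack([a,b]))
```

```text
d [-0.0002  0.0024  0.0812] turn -0.000 (or 3.141) tcp [0.6257 0.0473 0.1162] j1,j6 [0.08 1.5 ] w 0.0314 F [ 0.3  0.2 -0.7] t 5.0
```

View pics/p1.png

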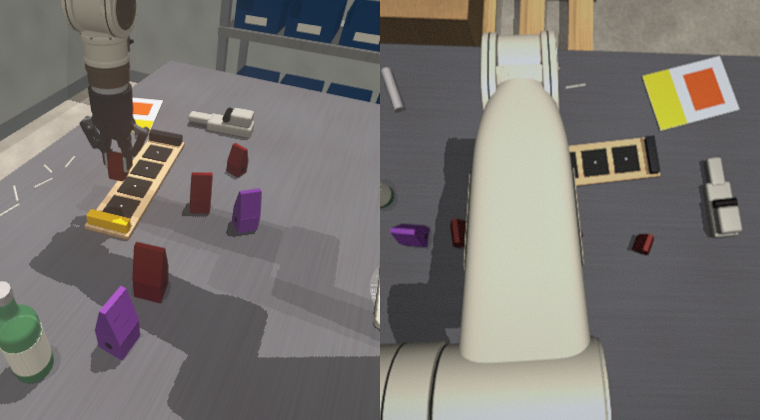

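Tooth a is held upright between the fingers, above pad_1 in the side view. Lowering it now.

carry_out([
  {"dx": 0,"dy": 0.0024,"dz": 0.03,"turn": 0,"grip": 0.2},
  {"dx": 0,"dy": 0.0024,"dz": 0.055,"turn": 0,"grip": 0.2},
  {"dx": 0,"dy": 0.0024,"dz": 0.068,"turn": 0,"grip": 0.2},
  {"dx": 0,"dy": 0.0024,"dz": 0.075,"turn": 0,"grip": 0.2},
  {"dx": 0,"dy": 0.0024,"dz": 0.079,"turn": 0,"grip": 0.2},
  {"dx": 0,"dy": 0.0024,"dz": 0.081,"turn": 0,"grip": 0.2},
  {"dx": 0,"dy": 0.0024,"dz": 0.081,"turn": 0,"grip": 0.2},
  {"dx": 0,"dy": 0.0024,"dz": 0.081,"turn": 0,"grip": 0.2},
])

```text
clock: 5.78
tool_pos: [0.6305, 0.0478, 0.0369]
tcp_rot: [2.056, 2.373, 0.003]
force: [0.0, -0.5, -1.3]
width: 0.0313
```

Run:
```python
from h import *
go(.628,.0475,.0337,.143)
```

```text
d [ 0.0001 -0.0025  0.0031] turn 0.000 (or -3.142) tcp [0.6305 0.0478 0.0369] j1,j6 [0.08 1.5 ] w 0.0313 F [ 0.  -0.5 -1.3] t 5.8
```

carry_out([
  {"dx": 0,"dy": -0.0025,"dz": 0.002,"turn": 0,"grip": 0.2},
  {"dx": 0,"dy": -0.0025,"dz": 0.0032,"turn": 0,"grip": 0.2},
  {"dx": 0,"dy": -0.0025,"dz": 0.0032,"turn": 0,"grip": 0.2},
  {"dx": 0,"dy": -0.0025,"dz": 0.0032,"turn": 0,"grip": 0.2},
])

```text
clock: 6.12
tool_pos: [0.6277, 0.0473, 0.0337]
tcp_rot: [2.056, 2.373, 0.002]
force: [-1.1, 0.4, 6.2]
width: 0.0315
```

carry_out([
  {"dx": 0,"dy": 0,"dz": 0,"turn": 0,"grip": 0.5},
  {"dx": 0,"dy": 0,"dz": 0,"turn": 0,"grip": 0.7},
  {"dx": 0,"dy": 0,"dz": 0,"turn": 0,"grip": 1},
  {"dx": 0,"dy": 0,"dz": 0,"turn": 0,"grip": 1},
  {"dx": 0,"dy": 0,"dz": 0,"turn": 0,"grip": 1},
  {"dx": 0,"dy": 0,"dz": -0.02,"turn": 0,"grip": 1},
  {"dx": 0,"dy": 0,"dz": -0.05,"turn": 0,"grip": 1},
  {"dx": 0,"dy": 0,"dz": -0.09,"turn": 0,"grip": 1},
  {"dx": 0,"dy": 0,"dz": -0.126,"turn": 0,"grip": 1},
  {"dx": 0,"dy": 0,"dz": -0.126,"turn": 0,"grip": 1},
  {"dx": 0,"dy": 0,"dz": -0.126,"turn": 0,"grip": 1},
  {"dx": 0,"dy": 0,"dz": -0.126,"turn": 0,"grip": 1},
])

```text
clock: 7.12
tool_pos: [0.6269, 0.0473, 0.158]
tcp_rot: [-2.057, -2.374, 0.0]
force: [-0.4, 0.4, 0.4]
width: 0.0853
```

Run:
```python
from h import *
go(.4544,-.2133,.12,-.361)
```

```text
d [-0.2334 -0.2079  0.038 ] turn 0.504 (or -2.638) tcp [0.6269 0.0473 0.158 ] j1,j6 [0.08 1.5 ] w 0.0853 F [-0.4  0.4  0.4] t 7.1
```

carry_out([
  {"dx": -0.026,"dy": -0.023,"dz": 0,"turn": 0.06,"grip": 1},
  {"dx": -0.052,"dy": -0.046,"dz": 0,"turn": 0.12,"grip": 1},
  {"dx": -0.078,"dy": -0.069,"dz": 0,"turn": 0.18,"grip": 1},
  {"dx": -0.104,"dy": -0.092,"dz": 0,"turn": 0.24,"grip": 1},
  {"dx": -0.13,"dy": -0.116,"dz": 0,"turn": 0.3,"grip": 1},
  {"dx": -0.156,"dy": -0.139,"dz": 0,"turn": 0.36,"grip": 1},
  {"dx": -0.182,"dy": -0.162,"dz": 0,"turn": 0.42,"grip": 1},
  {"dx": -0.208,"dy": -0.185,"dz": 0,"turn": 0.48,"grip": 1},
  {"dx": -0.2334,"dy": -0.2079,"dz": 0.02,"turn": 0.504,"grip": 1},
  {"dx": -0.2334,"dy": -0.2079,"dz": 0.038,"turn": 0.504,"grip": 1},
  {"dx": -0.2334,"dy": -0.2079,"dz": 0.038,"turn": 0.504,"grip": 1},
  {"dx": -0.2334,"dy": -0.2079,"dz": 0.038,"turn": 0.504,"grip": 1},
])

```text
clock: 8.12
tool_pos: [0.4525, -0.2126, 0.1181]
tcp_rot: [-2.581, -1.783, 0.004]
force: [0.3, -0.4, 0.8]
width: 0.0858
```

Run:
```python
from h import *
go(.4544,-.2133,.035,-.361)
```

```text
d [-0.      0.0025  0.0831] turn -0.001 (or 3.141) tcp [ 0.4525 -0.2126  0.1181] j1,j6 [-0.44  1.49] w 0.0858 F [ 0.3 -0.4  0.8] t 8.1
```

carry_out([
  {"dx": 0,"dy": 0.001,"dz": 0.025,"turn": 0,"grip": 1},
  {"dx": 0,"dy": 0.001,"dz": 0.05,"turn": 0,"grip": 1},
  {"dx": 0,"dy": 0.001,"dz": 0.07,"turn": 0,"grip": 1},
  {"dx": 0,"dy": 0.001,"dz": 0.084,"turn": 0,"grip": 1},
  {"dx": 0,"dy": 0.001,"dz": 0.084,"turn": 0,"grip": 1},
  {"dx": 0,"dy": 0.001,"dz": 0.084,"turn": 0,"grip": 1},
  {"dx": 0,"dy": 0.001,"dz": 0.084,"turn": 0,"grip": 0.6},
  {"dx": 0,"dy": 0.001,"dz": 0.084,"turn": 0,"grip": 0.5},
  {"dx": 0,"dy": 0.001,"dz": 0.084,"turn": 0,"grip": 0.4},
  {"dx": 0,"dy": 0.001,"dz": 0.084,"turn": 0,"grip": 0.3},
  {"dx": 0,"dy": 0.001,"dz": 0.084,"turn": 0,"grip": 0.25},
  {"dx": 0,"dy": 0.001,"dz": 0.084,"turn": 0,"grip": 0.25},
])

```text
clock: 9.12
tool_pos: [0.4553, -0.2136, 0.0371]
tcp_rot: [2.584, 1.786, 0.0]
force: [-2.9, 1.8, 6.1]
width: 0.0373
```

Run:
```python
from h import *
go(.6386,-.0268,.14,.143)
```

```text
d [ 0.2395  0.1055 -0.1028] turn -0.504 (or 2.638) tcp [ 0.4553 -0.2136  0.0371] j1,j6 [-0.44  1.49] w 0.0373 F [-2.9  1.8  6.1] t 9.1
```

carry_out([
  {"dx": 0,"dy": 0,"dz": -0.03,"turn": 0,"grip": 0.25},
  {"dx": 0,"dy": 0,"dz": -0.07,"turn": 0,"grip": 0.25},
  {"dx": 0.0,"dy": 0.0,"dz": -0.1,"turn": 0,"grip": 0.25},
  {"dx": 0.034,"dy": 0.015,"dz": -0.103,"turn": -0.07,"grip": 0.25},
  {"dx": 0.068,"dy": 0.03,"dz": -0.103,"turn": -0.14,"grip": 0.25},
  {"dx": 0.102,"dy": 0.045,"dz": -0.103,"turn": -0.21,"grip": 0.25},
  {"dx": 0.136,"dy": 0.06,"dz": -0.103,"turn": -0.28,"grip": 0.25},
  {"dx": 0.17,"dy": 0.075,"dz": -0.103,"turn": -0.35,"grip": 0.25},
  {"dx": 0.205,"dy": 0.09,"dz": -0.103,"turn": -0.43,"grip": 0.25},
  {"dx": 0.2395,"dy": 0.1055,"dz": -0.103,"turn": -0.504,"grip": 0.25},
  {"dx": 0.2395,"dy": 0.1055,"dz": -0.103,"turn": -0.504,"grip": 0.25},
  {"dx": 0.2395,"dy": 0.1055,"dz": -0.103,"turn": -0.504,"grip": 0.25},
])

```text
clock: 10.12
tool_pos: [0.6393, -0.0249, 0.1373]
tcp_rot: [-2.052, -2.376, 0.002]
force: [-1.3, -0.2, -3.5]
width: 0.0371
```

carry_out([
  {"dx": 0,"dy": 0,"dz": 0,"turn": 0,"grip": 0.25},
  {"dx": 0,"dy": 0,"dz": 0,"turn": 0,"grip": 0.25},
  {"dx": 0,"dy": 0,"dz": 0,"turn": 0,"grip": 0.25},
])

```text
clock: 10.37
tool_pos: [0.6379, -0.0281, 0.1392]
tcp_rot: [-2.059, -2.372, 0.001]
force: [-0.1, 0.2, -4.1]
width: 0.0375
```

Run:
```python
from h import *
go(.6386,-.0268,.053,.143)
```

```text
d [0.0012 0.001  0.0862] turn -0.002 (or 3.140) tcp [ 0.6379 -0.0281  0.1392] j1,j6 [-0.04  1.39] w 0.0375 F [-0.1  0.2 -4.1] t 10.4
```

carry_out([
  {"dx": 0.001,"dy": 0.001,"dz": 0.03,"turn": 0,"grip": 0.25},
  {"dx": 0.001,"dy": 0.001,"dz": 0.055,"turn": 0,"grip": 0.25},
  {"dx": 0.001,"dy": 0.001,"dz": 0.073,"turn": 0,"grip": 0.25},
  {"dx": 0.001,"dy": 0.001,"dz": 0.08,"turn": 0,"grip": 0.25},
  {"dx": 0.001,"dy": 0.001,"dz": 0.084,"turn": 0,"grip": 0.25},
  {"dx": 0.001,"dy": 0.001,"dz": 0.086,"turn": 0,"grip": 0.25},
  {"dx": 0.001,"dy": 0.001,"dz": 0.086,"turn": 0,"grip": 0.25},
  {"dx": 0.001,"dy": 0.001,"dz": 0.086,"turn": 0,"grip": 0.25},
  {"dx": 0.001,"dy": 0.001,"dz": 0.086,"turn": 0,"grip": 0.25},
])

```text
clock: 11.12
tool_pos: [0.6408, -0.0259, 0.0548]
tcp_rot: [2.056, 2.373, 0.003]
force: [0.9, 0.2, -3.3]
width: 0.0377
```

carry_out([
  {"dx": 0,"dy": -0.002,"dz": 0.001,"turn": 0,"grip": 0.25},
  {"dx": 0,"dy": -0.002,"dz": 0.002,"turn": 0,"grip": 0.25},
  {"dx": 0,"dy": -0.002,"dz": 0.0025,"turn": 0,"grip": 0.25},
  {"dx": 0,"dy": -0.002,"dz": 0.0025,"turn": 0,"grip": 0.25},
  {"dx": 0,"dy": -0.002,"dz": 0.0025,"turn": 0,"grip": 0.25},
])

```text
clock: 11.53
tool_pos: [0.6385, -0.026, 0.0533]
tcp_rot: [2.055, 2.373, 0.003]
force: [-2.7, 0.1, 5.4]
width: 0.0373
```

Contact is made. Releasing and rising.

carry_out([
  {"dx": 0,"dy": 0,"dz": 0,"turn": 0,"grip": 0.5},
  {"dx": 0,"dy": 0,"dz": 0,"turn": 0,"grip": 0.7},
  {"dx": 0,"dy": 0,"dz": 0,"turn": 0,"grip": 1},
  {"dx": 0,"dy": 0,"dz": 0,"turn": 0,"grip": 1},
  {"dx": 0,"dy": 0,"dz": 0,"turn": 0,"grip": 1},
  {"dx": 0,"dy": 0,"dz": -0.02,"turn": 0,"grip": 1},
  {"dx": 0,"dy": 0,"dz": -0.05,"turn": 0,"grip": 1},
  {"dx": 0,"dy": 0,"dz": -0.09,"turn": 0,"grip": 1},
  {"dx": 0,"dy": 0,"dz": -0.126,"turn": 0,"grip": 1},
  {"dx": 0,"dy": 0,"dz": -0.126,"turn": 0,"grip": 1},
  {"dx": 0,"dy": 0,"dz": -0.126,"turn": 0,"grip": 1},
  {"dx": 0,"dy": 0,"dz": -0.126,"turn": 0,"grip": 1},
])

```text
clock: 12.53
tool_pos: [0.6376, -0.0261, 0.1765]
tcp_rot: [-2.057, -2.374, 0.0]
force: [0.3, -0.3, -0.1]
width: 0.0856
```

Run:
```python
from h import *
go(.4811,-.045,.15,.441)
```

```text
d [ 0.0035 -0.1576  0.0265] turn -0.298 (or 2.844) tcp [ 0.6376 -0.0261  0.1765] j1,j6 [-0.04  1.39] w 0.0856 F [ 0.3 -0.3 -0.1] t 12.5
```

carry_out([
  {"dx": 0.001,"dy": -0.03,"dz": 0,"turn": -0.06,"grip": 1},
  {"dx": 0.002,"dy": -0.06,"dz": 0,"turn": -0.12,"grip": 1},
  {"dx": 0.003,"dy": -0.095,"dz": 0,"turn": -0.18,"grip": 1},
  {"dx": 0.0035,"dy": -0.13,"dz": 0,"turn": -0.24,"grip": 1},
  {"dx": 0.0035,"dy": -0.1576,"dz": 0.01,"turn": -0.298,"grip": 1},
  {"dx": 0.0035,"dy": -0.1576,"dz": 0.0265,"turn": -0.298,"grip": 1},
  {"dx": 0.0035,"dy": -0.1576,"dz": 0.0265,"turn": -0.298,"grip": 1},
  {"dx": 0.0035,"dy": -0.1576,"dz": 0.0265,"turn": -0.298,"grip": 1},
  {"dx": 0.0035,"dy": -0.1576,"dz": 0.0265,"turn": -0.298,"grip": 1},
  {"dx": 0.0035,"dy": -0.1576,"dz": 0.0265,"turn": -0.298,"grip": 1},
])

```text
clock: 13.37
tool_pos: [0.4824, -0.045, 0.1504]
tcp_rot: [1.681, 2.653, 0.001]
force: [0.6, -0.2, 0.5]
width: 0.0854
```

Run:
```python
from h import *
go(.4811,-.045,.052,.441)
```

```text
d [ 0.0006 -0.0012  0.0984] turn 0.000 (or -3.141) tcp [ 0.4824 -0.045   0.1504] j1,j6 [-0.09  1.04] w 0.0854 F [ 0.6 -0.2  0.5] t 13.4
```

carry_out([
  {"dx": 0,"dy": -0.001,"dz": 0.03,"turn": 0,"grip": 1},
  {"dx": 0,"dy": -0.001,"dz": 0.06,"turn": 0,"grip": 1},
  {"dx": 0,"dy": -0.001,"dz": 0.085,"turn": 0,"grip": 1},
  {"dx": 0,"dy": -0.001,"dz": 0.098,"turn": 0,"grip": 1},
  {"dx": 0,"dy": -0.001,"dz": 0.098,"turn": 0,"grip": 1},
  {"dx": 0,"dy": -0.001,"dz": 0.098,"turn": 0,"grip": 1},
  {"dx": 0,"dy": -0.001,"dz": 0.098,"turn": 0,"grip": 0.65},
  {"dx": 0,"dy": -0.001,"dz": 0.098,"turn": 0,"grip": 0.55},
  {"dx": 0,"dy": -0.001,"dz": 0.098,"turn": 0,"grip": 0.45},
  {"dx": 0,"dy": -0.001,"dz": 0.098,"turn": 0,"grip": 0.35},
  {"dx": 0,"dy": -0.001,"dz": 0.098,"turn": 0,"grip": 0.3},
  {"dx": 0,"dy": -0.001,"dz": 0.098,"turn": 0,"grip": 0.3},
], grip_force=70)

```text
clock: 14.37
tool_pos: [0.4814, -0.0458, 0.0536]
tcp_rot: [1.681, 2.651, 0.002]
force: [-1.1, -1.1, 5.8]
width: 0.0431
```

Run:
```python
from h import *
go(.650,-.1013,.162,.143)
```

```text
d [-0.1224  0.129  -0.1078] turn 0.298 (or -2.844) tcp [ 0.4814 -0.0458  0.0536] j1,j6 [-0.09  1.04] w 0.0431 F [-1.1 -1.1  5.8] t 14.4
```

carry_out([
  {"dx": 0,"dy": 0,"dz": -0.03,"turn": 0,"grip": 0.3},
  {"dx": 0,"dy": 0,"dz": -0.07,"turn": 0,"grip": 0.3},
  {"dx": 0.0,"dy": 0.0,"dz": -0.108,"turn": 0,"grip": 0.3},
  {"dx": -0.02,"dy": 0.021,"dz": -0.108,"turn": 0.05,"grip": 0.3},
  {"dx": -0.045,"dy": 0.047,"dz": -0.108,"turn": 0.12,"grip": 0.3},
  {"dx": -0.07,"dy": 0.074,"dz": -0.108,"turn": 0.18,"grip": 0.3},
  {"dx": -0.095,"dy": 0.1,"dz": -0.108,"turn": 0.24,"grip": 0.3},
  {"dx": -0.1224,"dy": 0.129,"dz": -0.108,"turn": 0.298,"grip": 0.3},
  {"dx": -0.1224,"dy": 0.129,"dz": -0.108,"turn": 0.298,"grip": 0.3},
  {"dx": -0.1224,"dy": 0.129,"dz": -0.108,"turn": 0.298,"grip": 0.3},
  {"dx": -0.1224,"dy": 0.129,"dz": -0.108,"turn": 0.298,"grip": 0.3},
  {"dx": -0.1224,"dy": 0.129,"dz": -0.108,"turn": 0.298,"grip": 0.3},
])

```text
clock: 15.37
tool_pos: [0.6476, -0.1007, 0.1594]
tcp_rot: [-2.055, -2.373, 0.002]
force: [0.4, 0.1, -4.3]
width: 0.0431
```

Run:
```python
from h import *
go(.650,-.1013,.0696,.143)
```

```text
d [-0.001   0.0025  0.0898] turn 0.000 (or -3.141) tcp [ 0.6476 -0.1007  0.1594] j1,j6 [-0.15  1.27] w 0.0431 F [ 0.4  0.1 -4.3] t 15.4
```

carry_out([
  {"dx": 0,"dy": 0.001,"dz": 0.03,"turn": 0,"grip": 0.3},
  {"dx": 0,"dy": 0.001,"dz": 0.055,"turn": 0,"grip": 0.3},
  {"dx": 0,"dy": 0.001,"dz": 0.075,"turn": 0,"grip": 0.3},
  {"dx": 0,"dy": 0.001,"dz": 0.083,"turn": 0,"grip": 0.3},
  {"dx": 0,"dy": 0.001,"dz": 0.087,"turn": 0,"grip": 0.3},
  {"dx": 0,"dy": 0.001,"dz": 0.0885,"turn": 0,"grip": 0.3},
  {"dx": 0,"dy": 0.001,"dz": 0.09,"turn": 0,"grip": 0.3},
  {"dx": 0,"dy": 0.001,"dz": 0.09,"turn": 0,"grip": 0.3},
  {"dx": 0,"dy": 0.001,"dz": 0.09,"turn": 0,"grip": 0.3},
])

```text
clock: 16.12
tool_pos: [0.6512, -0.1011, 0.0719]
tcp_rot: [2.055, 2.373, 0.002]
force: [-0.5, 0.2, -5.9]
width: 0.0431
```

carry_out([
  {"dx": 0,"dy": -0.001,"dz": 0.001,"turn": 0,"grip": 0.3},
  {"dx": 0,"dy": -0.001,"dz": 0.002,"turn": 0,"grip": 0.3},
  {"dx": 0,"dy": -0.001,"dz": 0.003,"turn": 0,"grip": 0.3},
  {"dx": 0,"dy": -0.001,"dz": 0.003,"turn": 0,"grip": 0.3},
  {"dx": 0,"dy": -0.001,"dz": 0.003,"turn": 0,"grip": 0.3},
])

```text
clock: 16.53
tool_pos: [0.6498, -0.1013, 0.0697]
tcp_rot: [2.056, 2.373, 0.002]
force: [-3.4, 0.2, 4.5]
width: 0.043
```

carry_out([
  {"dx": 0,"dy": 0,"dz": 0,"turn": 0,"grip": 0.55},
  {"dx": 0,"dy": 0,"dz": 0,"turn": 0,"grip": 0.75},
  {"dx": 0,"dy": 0,"dz": 0,"turn": 0,"grip": 1},
  {"dx": 0,"dy": 0,"dz": 0,"turn": 0,"grip": 1},
  {"dx": 0,"dy": 0,"dz": 0,"turn": 0,"grip": 1},
  {"dx": 0,"dy": 0,"dz": -0.02,"turn": 0,"grip": 1},
  {"dx": 0,"dy": 0,"dz": -0.05,"turn": 0,"grip": 1},
  {"dx": 0,"dy": 0,"dz": -0.09,"turn": 0,"grip": 1},
  {"dx": 0,"dy": 0,"dz": -0.126,"turn": 0,"grip": 1},
  {"dx": 0,"dy": 0,"dz": -0.126,"turn": 0,"grip": 1},
  {"dx": 0,"dy": 0,"dz": -0.126,"turn": 0,"grip": 1},
  {"dx": 0,"dy": 0,"dz": -0.126,"turn": 0,"grip": 1},
])

```text
clock: 17.53
tool_pos: [0.6491, -0.1011, 0.193]
tcp_rot: [2.057, 2.374, 0.0]
force: [0.1, -0.2, -0.1]
width: 0.0854
```

Run:
```python
from h import *
go(.4662,.201,.175,.187)
```

```text
d [ 0.3251 -0.138   0.018 ] turn -0.044 (or 3.098) tcp [ 0.6491 -0.1011  0.193 ] j1,j6 [-0.15  1.27] w 0.0854 F [ 0.1 -0.2 -0.1] t 17.5
```

carry_out([
  {"dx": 0.033,"dy": -0.014,"dz": 0,"turn": 0,"grip": 1},
  {"dx": 0.066,"dy": -0.028,"dz": 0,"turn": 0,"grip": 1},
  {"dx": 0.1,"dy": -0.042,"dz": 0,"turn": 0,"grip": 1},
  {"dx": 0.135,"dy": -0.057,"dz": 0,"turn": 0,"grip": 1},
  {"dx": 0.17,"dy": -0.072,"dz": 0,"turn": 0,"grip": 1},
  {"dx": 0.205,"dy": -0.087,"dz": 0,"turn": -0.02,"grip": 1},
  {"dx": 0.24,"dy": -0.102,"dz": 0,"turn": -0.044,"grip": 1},
  {"dx": 0.275,"dy": -0.117,"dz": 0,"turn": -0.044,"grip": 1},
  {"dx": 0.305,"dy": -0.13,"dz": 0.005,"turn": -0.044,"grip": 1},
  {"dx": 0.325,"dy": -0.138,"dz": 0.018,"turn": -0.044,"grip": 1},
  {"dx": 0.325,"dy": -0.138,"dz": 0.018,"turn": -0.044,"grip": 1},
  {"dx": 0.325,"dy": -0.138,"dz": 0.018,"turn": -0.044,"grip": 1},
])

```text
clock: 18.53
tool_pos: [0.4641, 0.201, 0.1729]
tcp_rot: [-2.0, -2.42, 0.008]
force: [0.8, 0.7, 0.6]
width: 0.0854
```

carry_out([
  {"dx": 0,"dy": 0,"dz": 0,"turn": 0,"grip": 1},
  {"dx": 0,"dy": 0,"dz": 0,"turn": 0,"grip": 1},
])

```text
clock: 18.7
tool_pos: [0.4668, 0.2, 0.1749]
tcp_rot: [2.006, 2.418, -0.001]
force: [-0.2, 0.2, 0.5]
width: 0.0852
```

Run:
```python
from h import *
go(.4662,.201,.067,.187)
```

```text
d [ 0.0012 -0.0003  0.1079] turn -0.001 (or 3.140) tcp [0.4668 0.2    0.1749] j1,j6 [0.4  1.79] w 0.0852 F [-0.2  0.2  0.5] t 18.7
```

carry_out([
  {"dx": 0.001,"dy": 0,"dz": 0.03,"turn": 0,"grip": 1},
  {"dx": 0.001,"dy": 0,"dz": 0.06,"turn": 0,"grip": 1},
  {"dx": 0.001,"dy": 0,"dz": 0.09,"turn": 0,"grip": 1},
  {"dx": 0.001,"dy": 0,"dz": 0.108,"turn": 0,"grip": 1},
  {"dx": 0.001,"dy": 0,"dz": 0.108,"turn": 0,"grip": 1},
  {"dx": 0.001,"dy": 0,"dz": 0.108,"turn": 0,"grip": 1},
  {"dx": 0.001,"dy": 0,"dz": 0.108,"turn": 0,"grip": 0.7},
  {"dx": 0.001,"dy": 0,"dz": 0.108,"turn": 0,"grip": 0.6},
  {"dx": 0.001,"dy": 0,"dz": 0.108,"turn": 0,"grip": 0.5},
  {"dx": 0.001,"dy": 0,"dz": 0.108,"turn": 0,"grip": 0.4},
  {"dx": 0.001,"dy": 0,"dz": 0.108,"turn": 0,"grip": 0.35},
  {"dx": 0.001,"dy": 0,"dz": 0.108,"turn": 0,"grip": 0.35},
], grip_force=90)

```text
clock: 19.7
tool_pos: [0.4668, 0.2021, 0.0692]
tcp_rot: [2.004, 2.418, 0.003]
force: [-2.7, -0.8, 5.1]
width: 0.049
```

Run:
```python
from h import *
go(.50,-.1758,.2,.143)
go(.660,-.1758,.2,.143)
```

```text
d [-0.3775 -0.0373 -0.1311] turn 0.044 (or -3.098) tcp [0.4668 0.2021 0.0692] j1,j6 [0.41 1.79] w 0.0490 F [-2.7 -0.8  5.1] t 19.7
d [-0.4072  0.1199 -0.1307] turn 0.044 (or -3.098) tcp [0.4668 0.2021 0.0692] j1,j6 [0.41 1.79] w 0.0490 F [-2.7 -0.8  5.1] t 19.7
```

carry_out([
  {"dx": 0,"dy": 0,"dz": -0.03,"turn": 0,"grip": 0.35},
  {"dx": 0,"dy": 0,"dz": -0.07,"turn": 0,"grip": 0.35},
  {"dx": 0,"dy": 0,"dz": -0.108,"turn": 0,"grip": 0.35},
  {"dx": -0.015,"dy": 0,"dz": -0.131,"turn": 0,"grip": 0.35},
  {"dx": -0.05,"dy": -0.004,"dz": -0.131,"turn": 0,"grip": 0.35},
  {"dx": -0.085,"dy": -0.008,"dz": -0.131,"turn": 0,"grip": 0.35},
  {"dx": -0.12,"dy": -0.012,"dz": -0.131,"turn": 0,"grip": 0.35},
  {"dx": -0.155,"dy": -0.015,"dz": -0.131,"turn": 0,"grip": 0.35},
  {"dx": -0.19,"dy": -0.018,"dz": -0.131,"turn": 0.02,"grip": 0.35},
  {"dx": -0.225,"dy": -0.022,"dz": -0.131,"turn": 0.044,"grip": 0.35},
  {"dx": -0.26,"dy": -0.025,"dz": -0.131,"turn": 0.044,"grip": 0.35},
  {"dx": -0.29,"dy": -0.028,"dz": -0.131,"turn": 0.044,"grip": 0.35},
])

```text
clock: 20.7
tool_pos: [0.4916, -0.0904, 0.1977]
tcp_rot: [-2.058, -2.373, 0.002]
force: [0.9, 0.4, -7.4]
width: 0.0492
```

Run:
```python
from h import *
go(.50,-.1758,.2,.143)
go(.660,-.1758,.2,.143)
```

```text
d [-0.0857 -0.0037 -0.0023] turn -0.001 (or 3.141) tcp [ 0.4916 -0.0904  0.1977] j1,j6 [-0.18  1.25] w 0.0492 F [ 0.9  0.4 -7.4] t 20.7
d [-0.1084  0.1546 -0.0025] turn -0.001 (or 3.141) tcp [ 0.4916 -0.0904  0.1977] j1,j6 [-0.18  1.25] w 0.0492 F [ 0.9  0.4 -7.4] t 20.7
```

carry_out([
  {"dx": -0.03,"dy": 0,"dz": -0.002,"turn": 0,"grip": 0.35},
  {"dx": -0.06,"dy": 0.01,"dz": -0.002,"turn": 0,"grip": 0.35},
  {"dx": -0.085,"dy": 0.03,"dz": -0.002,"turn": 0,"grip": 0.35},
  {"dx": -0.1,"dy": 0.06,"dz": -0.002,"turn": 0,"grip": 0.35},
  {"dx": -0.108,"dy": 0.095,"dz": -0.002,"turn": 0,"grip": 0.35},
  {"dx": -0.1085,"dy": 0.13,"dz": -0.002,"turn": 0,"grip": 0.35},
  {"dx": -0.1085,"dy": 0.1546,"dz": -0.002,"turn": 0,"grip": 0.35},
  {"dx": -0.1085,"dy": 0.1546,"dz": -0.002,"turn": 0,"grip": 0.35},
  {"dx": -0.1085,"dy": 0.1546,"dz": -0.002,"turn": 0,"grip": 0.35},
  {"dx": -0.1085,"dy": 0.1546,"dz": -0.002,"turn": 0,"grip": 0.35},
  {"dx": -0.1085,"dy": 0.1546,"dz": -0.002,"turn": 0,"grip": 0.35},
  {"dx": -0.1085,"dy": 0.1546,"dz": -0.002,"turn": 0,"grip": 0.35},
])

```text
clock: 21.7
tool_pos: [0.66, -0.1738, 0.2006]
tcp_rot: [-2.057, -2.374, 0.001]
force: [0.0, 0.3, -5.9]
width: 0.0488
```

Run:
```python
from h import *
go(.660,-.1758,.0852,.143)
s=arm.snapshot("side"); cv2.imwrite("pics/s2.png",s["image"][40:320,120:420])
```

```text
d [-0.002  -0.0002  0.1154] turn -0.000 (or 3.141) tcp [ 0.66   -0.1738  0.2006] j1,j6 [-0.26  1.17] w 0.0488 F [ 0.   0.3 -5.9] t 21.7
```

View pics/s2.png

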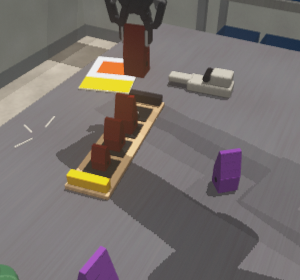

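Teeth a, b and c stand on pads 1–3, counting up from the yellow end, and d hangs upright above pad_4. Lowering it.

carry_out([
  {"dx": -0.002,"dy": 0,"dz": 0.03,"turn": 0,"grip": 0.35},
  {"dx": -0.002,"dy": 0,"dz": 0.06,"turn": 0,"grip": 0.35},
  {"dx": -0.002,"dy": 0,"dz": 0.085,"turn": 0,"grip": 0.35},
  {"dx": -0.002,"dy": 0,"dz": 0.1,"turn": 0,"grip": 0.35},
  {"dx": -0.002,"dy": 0,"dz": 0.107,"turn": 0,"grip": 0.35},
  {"dx": -0.002,"dy": 0,"dz": 0.111,"turn": 0,"grip": 0.35},
  {"dx": -0.002,"dy": 0,"dz": 0.113,"turn": 0,"grip": 0.35},
  {"dx": -0.002,"dy": 0,"dz": 0.113,"turn": 0,"grip": 0.35},
  {"dx": -0.002,"dy": 0,"dz": 0.113,"turn": 0,"grip": 0.35},
])

```text
clock: 22.5
tool_pos: [0.6624, -0.1759, 0.0891]
tcp_rot: [2.055, 2.372, 0.002]
force: [0.2, 0.7, -6.8]
width: 0.049
```

carry_out([
  {"dx": 0,"dy": -0.002,"dz": 0.002,"turn": 0,"grip": 0.35},
  {"dx": 0,"dy": -0.002,"dz": 0.003,"turn": 0,"grip": 0.35},
  {"dx": 0,"dy": -0.002,"dz": 0.004,"turn": 0,"grip": 0.35},
  {"dx": 0,"dy": -0.002,"dz": 0.0045,"turn": 0,"grip": 0.35},
  {"dx": 0,"dy": -0.002,"dz": 0.0045,"turn": 0,"grip": 0.35},
  {"dx": 0,"dy": -0.002,"dz": 0.0045,"turn": 0,"grip": 0.35},
])

```text
clock: 23.0
tool_pos: [0.6597, -0.1762, 0.0853]
tcp_rot: [2.056, 2.373, 0.001]
force: [-4.1, 0.8, 5.2]
width: 0.0488
```

carry_out([
  {"dx": 0,"dy": 0,"dz": 0,"turn": 0,"grip": 0.62},
  {"dx": 0,"dy": 0,"dz": 0,"turn": 0,"grip": 0.8},
  {"dx": 0,"dy": 0,"dz": 0,"turn": 0,"grip": 1},
  {"dx": 0,"dy": 0,"dz": 0,"turn": 0,"grip": 1},
  {"dx": 0,"dy": 0,"dz": 0,"turn": 0,"grip": 1},
  {"dx": 0,"dy": 0,"dz": -0.02,"turn": 0,"grip": 1},
  {"dx": 0,"dy": 0,"dz": -0.05,"turn": 0,"grip": 1},
  {"dx": 0,"dy": 0,"dz": -0.09,"turn": 0,"grip": 1},
  {"dx": 0,"dy": 0,"dz": -0.13,"turn": 0,"grip": 1},
  {"dx": 0,"dy": 0,"dz": -0.13,"turn": 0,"grip": 1},
  {"dx": 0,"dy": 0,"dz": -0.13,"turn": 0,"grip": 1},
])

```text
clock: 23.92
tool_pos: [0.6617, -0.1764, 0.2172]
tcp_rot: [2.052, 2.368, 0.006]
force: [-0.1, 0.1, -1.2]
width: 0.0856
```

carry_out([
  {"dx": -0.03,"dy": -0.03,"dz": 0,"turn": 0,"grip": 1},
  {"dx": -0.05,"dy": -0.06,"dz": 0,"turn": 0,"grip": 1},
  {"dx": -0.07,"dy": -0.09,"dz": 0,"turn": 0,"grip": 1},
  {"dx": -0.1,"dy": -0.12,"dz": 0,"turn": 0,"grip": 1},
  {"dx": -0.12,"dy": -0.15,"dz": 0,"turn": 0,"grip": 1},
  {"dx": -0.14,"dy": -0.18,"dz": 0,"turn": 0,"grip": 1},
  {"dx": -0.16,"dy": -0.21,"dz": 0,"turn": 0,"grip": 1},
  {"dx": -0.18,"dy": -0.24,"dz": 0,"turn": 0,"grip": 1},
  {"dx": -0.2,"dy": -0.27,"dz": 0,"turn": 0,"grip": 1},
  {"dx": -0.22,"dy": -0.3,"dz": 0,"turn": 0,"grip": 1},
  {"dx": -0.22,"dy": -0.3,"dz": 0,"turn": 0,"grip": 1},
  {"dx": -0.22,"dy": -0.3,"dz": 0,"turn": 0,"grip": 1},
])

```text
clock: 24.92
tool_pos: [0.3916, -0.4372, 0.2112]
tcp_rot: [-2.06, -2.368, -0.001]
force: [0.5, 0.8, 0.7]
width: 0.0856
```

Run:
```python
from h import *
S=[arm.snapshot(n) for n in("side","top")]
pads=dict(a=(.6287,.0466),b=(.6389,-.0278),c=(.6503,-.1022),d=(.6607,-.1768))
for k,v in pads.items():
    c,y,sz=strip(S[1],k,v,.016); print(k,c,y,sz,"off mm",((c-v)*1000).round(1))
go(.5,0,.2)
for n,s in zip(("side","top"),S):
  for d in arm.place_of(n,"bottle"): print(back(s,d["point"],0)[:2].round(3))
cv2.imwrite("pics/f.png",np.hstack([S[0]["image"][:,100:480],S[1]["image"][:,60:440]]))
```

```text
a [0.6285 0.0463] 0.149 [12.  30.1] off mm [-0.2 -0.3]
b [ 0.6386 -0.0272] 0.14 [11.7 35.6] off mm [-0.3  0.6]
c [ 0.6506 -0.1002] 0.153 [11.4 42.8] off mm [0.3 2. ]
d [ 0.6594 -0.1771] 0.148 [10.2 49.1] off mm [-1.3 -0.3]
d [0.4162 0.1673 0.0123] turn 0.000 (or 0.000) tcp [ 0.3937 -0.4358  0.2116] j1,j6 [-0.84  0.59] w 0.0855 F [0.3 0.7 0.3] t 25.0
[0.556 0.406]
[0.558 0.41 ]
```

View pics/f.png

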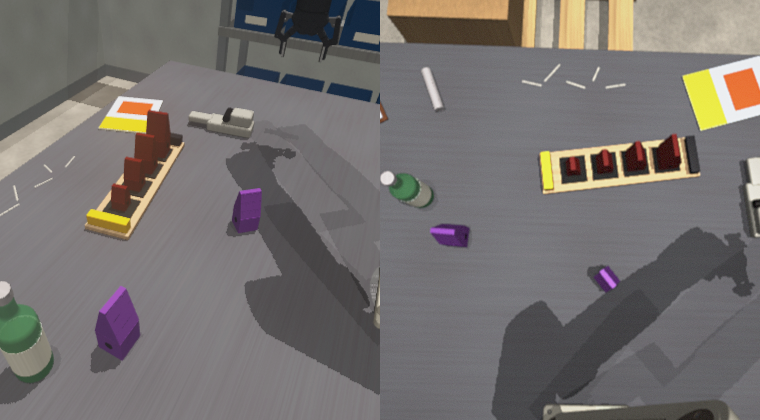

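All four teeth stand upright on their pads in rising order. The gripper is clear and the bottle stands where it was, so I'm handing in.

```bash
python3 -c "
from rig import arm
print(arm.job_done())"
```

```text
the job is handed in; nothing more can be done
None
```

The four dark-red teeth now stand upright on the board in order of size, with tooth_a on pad_1 next to the yellow end block, then b and c, and tooth_d on pad_4. I handed the job in at about 25 s; it reports no verdict.

- **Placing:** the last top view puts every tooth within about 2 mm of its pad centre, against the allowed 13 mm. I measured this from the top edges of the teeth.
- **Bottle and gripper:** both cameras see the bottle standing within a few millimetres of where it started. The gripper is open and well clear of everything.
- **Checks that disagreed:** the first outline fits gave wrong angles for the teeth, so I dropped them and measured angle and position from the bright top edges instead. The two cameras also differed by about 2 mm on the pad positions, so I aimed at the average.

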